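Sift the washed pebbles

TASK

Lift the sieve off the rims of the red tub it hangs on and shake it side to side above the tub until all five small dark pebbles have dropped into the tub, keeping the three large pale ones in the sieve. Then set the sieve down gently and flat in the middle of the green draining tray with the large pebbles still in it, without disturbing the brush, spray bottle, mug and jar.

Things in the scene. Friction and masses are not known exactly. Their poses are not given: they have to be found in the camera images.
- tub: Rectangular red plastic washing tub standing fixed on the steel table, open on top: outside 247 (its x) by 302 (its y) by 120 mm high, walls 6 mm, floor 5 mm thick, small moulded hand grips outside on the two short ends (173 mm from the centre along its y). At the start it carries the sieve. Origin at the centre of its underside; z up. 
- tray: Green plastic draining tray lying fixed on the table, open on top: outside 290 by 290 mm, walls 6 mm and 22 mm high, floor 6 mm thick (top of the floor 6 mm above the table). Origin at the centre of its underside; z up. 
- sieve: Square aluminium hand sieve, 0.28 to 0.41 kg empty: frame 206 x 206 mm outside, 200 x 200 inside, 85 high, open on top. Hanger flanges jut out 30 mm from its +x and -x sides, their underside 50 mm above the frame's; at the start they hang on the tub's long rims (frame 70 mm above the table), free to slide along y, about 42 mm each way when centred. Origin: centre of the frame's underside; z up.
- sieve_plate (a point): Centre of the top face of the sieve's perforated plate, 15 mm above the frame's underside, axes as the sieve's: square 28 mm holes, 40 mm pitch, in rows along x, each row staggered half a pitch from the next; the 12 mm solid webs between rows run unbroken along x. A stone rolling along y meets a hole; one rolling only along x can stay on its web. Stones start to move at 5 to 8 m/s2 sideways.
- bail (a joint): Lean of the sieve's swing handle about the pivots, an axis along the sieve's y, 72 mm above the frame's underside: 0 when it stands straight up from the sieve, positive (rad) when its top leans towards the sieve's -x side; stops at -0.75 and 0.75. Stiff pivots: it stays wherever it is left, turning it takes about 0.25 N m, and the sieve hangs from it at whatever angle it was set to, so it should be swung straight up, about its pivots, while the sieve still rests on the tub.
- handle_grip (a point): Centre of the black plastic hand grip of the swing handle, 80 mm from the pivot axis: 100 mm long along its y (parallel to the sieve's y), 18 mm thick along its x (two flat sides to pinch), 24 mm deep along its z, which points away from the pivots (straight up when the handle is upright). Steel wires of 6 mm run from its ends out and down to the pivots at y = 107 and -107 mm; below the grip there is free space.
- small1_mid (a point): Small dark slate pebble, 22 mm across, 16 mm high, 12 g, one of five alike, at the start on the plate of the sieve; passes a hole. Its centre.
- small2_mid (a point): Small dark slate pebble, 22 mm across, 16 mm high, 12 g, one of five alike, at the start on the plate of the sieve; passes a hole. Its centre.
- small3_mid (a point): Small dark slate pebble, 22 mm across, 16 mm high, 12 g, one of five alike, at the start on the plate of the sieve; passes a hole. Its centre.
- small4_mid (a point): Small dark slate pebble, 22 mm across, 16 mm high, 12 g, one of five alike, at the start on the plate of the sieve; passes a hole. Its centre.
- small5_mid (a point): Small dark slate pebble, 22 mm across, 16 mm high, 12 g, one of five alike, at the start on the plate of the sieve; passes a hole. Its centre.
- large1_mid (a point): Large cream pebble, 42 mm across, 30 mm high, 60 g, one of three alike, at the start on the plate of the sieve; too big for the holes. Its centre.
- large2_mid (a point): Large cream pebble, 42 mm across, 30 mm high, 60 g, one of three alike, at the start on the plate of the sieve; too big for the holes. Its centre.
- large3_mid (a point): Large cream pebble, 42 mm across, 30 mm high, 60 g, one of three alike, at the start on the plate of the sieve; too big for the holes. Its centre.
- brush: Nail brush lying loose on the table between the robot and the gap of tub and tray: 90 mm long along its x, 40 mm wide, 36 mm high, blue back up, white bristles down. Bystander. Origin at the centre of its underside.
- spray: Pale spray bottle with a blue head, loose, 72 mm across, 191 mm high, beyond the tub and tray. Bystander. Origin at the centre of its underside.
- mug: White mug, loose, 80 mm across, 92 mm high, with a handle, at the left (+y) side. Bystander. Origin at the centre of its underside.
- jar: Amber glass jar with a white lid, loose, 84 mm across, 130 mm high, at the right (-y) side. Bystander. Origin at the centre of its underside.

How it is judged:
By the outcome, as a careful person would: the job done as asked, in the order asked, and still so for the second after the job is handed in, with the robot touching nothing.
It also fails if it takes over 48 s, if anything falls off the work surface, if the arm or the gripper's body presses on something with over 40 N, if the wrist force passes 120 N, or if a joint passes its speed limit or range.

ROBOT

A 6-joint arm with a two-finger parallel gripper is mounted at the origin on the work surface. World frame = base frame: x ahead of the robot, y to its left, z up, the work surface at z = 0. Lengths are in m, angles in rad, forces in N, time in s.
With the tool pointing down it reaches from about 0.375 to 0.975 m from the base axis. Payload 3.8 kg.
Tool frame: the origin (TCP) lies at the very end of the fingers, on their centre line; the grasp point (between the pads) lies 19 mm behind it; z points along the fingers, y is the line along which they close (so a half turn about z gives the same grasp; the last joint's range is limited). The gripper opens to 85 mm and grips with 20 to 120 N. Pads are 22 mm wide; open, the fingers measure 114 mm over their backs; the gripper's body (76 mm by 85 mm) begins 54 mm behind the grasp point. The pads swing forward as they close: fully open they stand 13 mm farther back than shut.
Start: joints at [1.195, 0.264, 1.604, -0, 1.274, -0.037], TCP at [0.224, 0.637, 0.231] pointing down, gripper open.
Joint ranges: [-2.63, 2.63], [-0.94, 2.18], [0.31, 2.57], [-1.31, 4.45], [0, 2.66], [-2.55, 2.55]. Speed limits (rad/s): [2.57, 2.57, 3.14, 3.14, 3.14, 3.14].

INTERFACE

Orientations are given as a unit quaternion [w, x, y, z].
In Python, from plant import state, eyes, manip gives the robot as it stands. The module is installed in compiled form; this text tells all that it offers.
- The arm moves only by the tool send_rows, never from a script. Its argument "steps" is a list of rows, each an object with "angular": the turn, a rotation vector about the tool's x, y, z in degrees, a list of three; "slide": the shift along the tool's x, y, z in mm, a list of three; "grip": the opening, from -1 (shut) to 1 (fully open). A call has 1 to 12 rows; each row is the pose to reach, as a shift and turn from the pose commanded when the call began, along the tool's axes at that moment; what a row does not reach only later rows make up. A row lasts 1/8 s, in which the tool goes at most 62.5 mm and 10.7 degrees, less where a joint would pass 70% of its speed; a pose out of reach is approached as far as the arm can. A call with a gripper value outside its range is refused whole. The fingers move at their own pace and stop on an object; the grip force is fixed at half the most. Time passes only in rows, so rows that repeat a pose let the fingers close. It gives the time, the measured TCP pose, the force, the opening and the grip force at its end, in the units of the state.
- state(): the state, without advancing time (a new reading comes with each control period).
- eyes.camera(name): name is "side" or "top"; returns the picture (384x512x3 uint8, blue, green, red); there is no depth.
- eyes.calibration(name): a dict with "fovy" (degrees; the focal length in pixels is half the picture's height over the tangent of half this angle, whatever the lens; pixels are square), "cx", "cy" (the principal point, pixels), "extrinsics" (4x4, takes a point from camera to world coordinates). Camera axes: x right, y down, z forward; pixel columns grow to the right and rows downward; lengths in m; the calibration is good to about 2 mm. A picture is of the moment at which its call begins. calibration takes no time and is no camera call.
- manip.finish_job(): hands the job in; it is judged then, once.
Trained networks look in the newest picture that a camera, given by its name, has taken for a name from the list of things; names that differ only in an ending like _2 or _b are one class to them, and where a whole thing is asked for, a point or a joint stands for the part that bears it (a point fixed in the world has none). Each returns a list of dicts, best first, with "confidence" (0 to 1); they miss things now and then, are a little off and sometimes report something else, mostly with a low value. They report only what shows in the picture. A call takes as long as a camera call.
- eyes.outline_of(camera, target): "pixels" (384x512 bool, what is visible of it) and "bbox" ([left, top, width, height] in pixels, round what is visible of it).
The state is a dict: "clock": time; "joint_pos": joint angles; "qd": joint speeds; "joint_efforts": joint torques, N m; "position": TCP position; "eef_rot": TCP orientation; "ft_force": force on the tool from outside, world axes, zero at the start; "moment": the same for the moment, N m; "opening": finger opening in m; "finger_force": force on a finger pad.
Only numpy, scipy, OpenCV 4.12 (cv2) and the standard library are available. Lean on these libraries where they do the work, as an engineer would, in place of code of your own. Each camera call takes 0.05 s, during which the arm holds its last target. There are 200 camera calls.

## Working session

There is one attempt and no reset: what is moved stays moved. The work goes in short steps, Python scripts to look and compute and a tool call to move; the robot and the scene stay as the last step left them, time stands still between calls to the robot, and variables do not carry over. Pictures are saved under pics/ and viewed, at most 10 in all, crops included, and the job is handed in when it is done.

Besides the shell and the picture viewer there is one more tool, called after "Emit:" as name(argument=value, ...), one argument or row to a line, values as JSON. send_rows: Moves the arm, as the interface text tells. Its arguments: {"type":"object","properties":{"steps":{"type":"array","items":{"type":"object","properties":{"angular":{"type":"array","items":{"type":"number"}},"slide":{"type":"array","items":{"type":"number"}},"grip":{"type":"number"}}}}},"required":["steps"]}

```bash
mkdir -p pics; cat > h.py <<'E'
import numpy as np, cv2
from plant import state, eyes, manip
def cal(n):
    c=eyes.calibration(n); f=192/np.tan(np.radians(c['fovy'])/2); return f,c['cx'],c['cy'],np.array(c['extrinsics'])
def ray(n,u,v,z):
    f,cx,cy,T=cal(n); d=T[:3,:3]@np.array([(u-cx)/f,(v-cy)/f,1]); o=T[:3,3]
    return o+d*(z-o[2])/d[2]
def proj(n,p):
    f,cx,cy,T=cal(n); q=T[:3,:3].T@(np.array(p)-T[:3,3]); return np.array([f*q[0]/q[2]+cx,f*q[1]/q[2]+cy])
E
python3 - <<'E'
from h import *
a=eyes.camera('top');b=eyes.camera('side');cv2.imwrite('pics/t0.png',a);cv2.imwrite('pics/s0.png',b)
for n in('top','side'): print(n,[np.round(x,3) for x in cal(n)])
for n in('top','side'):
  for t in ['tub','tray','sieve','handle_grip','small1_mid','large1_mid','brush','spray','mug','jar']:
    for r in eyes.outline_of(n,t)[:6]:
      if r['confidence']<.3: continue
      ys,xs=np.nonzero(r['pixels']); m=cv2.minAreaRect(np.c_[xs,ys].astype(np.float32))
      print(n,t,round(r['confidence'],2),r['bbox'],np.round([xs.mean(),ys.mean()],1),np.round(m[0],1),np.round(m[1],1),round(m[2],1))
print(state()['eef_rot'])
E
```

```text
top [np.float64(403.458), np.float64(255.473), np.float64(185.925), array([[-8.000e-03, -9.770e-01,  2.110e-01,  3.560e-01],
       [-1.000e+00,  8.000e-03,  3.000e-03,  1.000e-03],
       [-5.000e-03, -2.110e-01, -9.770e-01,  1.244e+00],
       [ 0.000e+00,  0.000e+00,  0.000e+00,  1.000e+00]])]
side [np.float64(434.963), np.float64(261.309), np.float64(194.541), array([[ 9.590e-01, -1.810e-01,  2.210e-01,  2.420e-01],
       [-2.850e-01, -6.110e-01,  7.390e-01, -1.179e+00],
       [ 1.000e-03, -7.710e-01, -6.370e-01,  1.147e+00],
       [ 0.000e+00,  0.000e+00,  0.000e+00,  1.000e+00]])]
top tub 0.92 [267.2, 126.0, 123.8, 99.1] [327.5 176.3] [326.4 173.6] [ 89.7 119.1] 82.0
top tub 0.63 [329.5, 192.5, 5.0, 3.3] [330.9 192.4] [331.  192.5] [5. 6.] 90.0
top tray 0.81 [136.8, 158.0, 107.2, 98.7] [190.8 208.3] [190.1 207.8] [97.9 95.3] 7.7
top sieve 0.93 [283.7, 125.4, 86.9, 95.3] [325.7 171.4] [326.  171.7] [91.5 82.9] 81.6
top handle_grip 0.68 [313.2, 169.3, 36.8, 11.2] [331.5 175.1] [331. 175.] [ 8.  38.3] 86.2
top handle_grip 0.6 [304.6, 150.6, 13.4, 14.7] [312.1 155.5] [312.2 155.
[... 1041 characters left out ...]
.3 230.8] [76.1 73.4] 57.7
side small1_mid 0.68 [270.8, 196.8, 21.2, 25.2] [282.4 211.8] [282.  211.5] [30.8  6.5] 54.5
side large1_mid 0.54 [295.4, 217.9, 13.3, 14.2] [302.  225.1] [302. 225.] [10. 12.] 90.0
side brush 0.51 [202.8, 221.1, 22.8, 20.8] [214.1 230.5] [213.9 230.3] [12.1 23.7] 63.4
side spray 0.71 [308.2, 172.8, 20.1, 44.3] [318.2 192.5] [318.2 194.2] [40.5 19.5] 84.3
side spray 0.56 [296.3, 219.0, 11.0, 13.9] [301.5 225.3] [301.5 225. ] [9.2 9.2] 45.0
side mug 0.87 [188.0, 139.3, 23.6, 27.8] [199.9 152.3] [199.  152.5] [25. 20.] 90.0
side jar 0.61 [288.8, 288.0, 32.8, 39.0] [306.5 302.2] [306.5 304. ] [40. 29.] 90.0
[4.20663585e-06 1.68589320e-01 9.85686381e-01 9.01673289e-06]
```

View pics/t0.png

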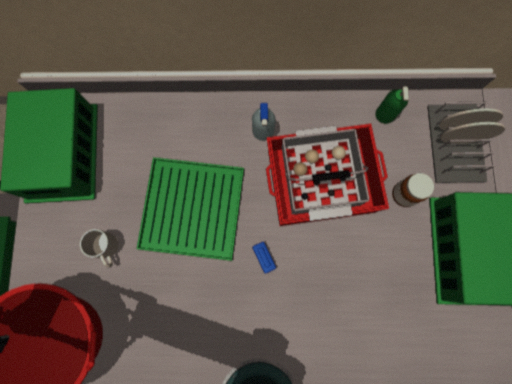

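View pics/s0.png

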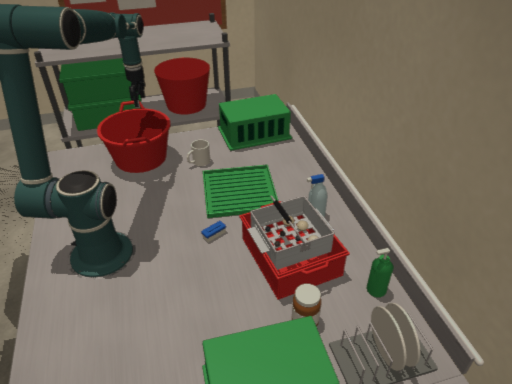

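The top picture shows the tub with sieve and tilted handle around (326,173) and the tray at (191,208). The side picture shows the handle at about (282,211). I'll zoom in on both for exact corners.

```bash
python3 - <<'E'
from h import *
a=cv2.imread('pics/t0.png');b=cv2.imread('pics/s0.png')
cv2.imwrite('pics/t0c.png',cv2.resize(a[115:235,255:395],None,fx=5,fy=5,interpolation=2)[:600])
cv2.imwrite('pics/s0c.png',cv2.resize(b[185:295,235:350],None,fx=5,fy=5,interpolation=2))
# tray fit: green mask rim at z=.022
r=eyes.outline_of('top','tray')[0]
hsv=cv2.cvtColor(a,cv2.COLOR_BGR2HSV); g=((hsv[...,0]>45)&(hsv[...,0]<80)&(hsv[...,1]>120))
m=np.zeros(g.shape,bool);m[150:265,130:250]=1; ys,xs=np.nonzero(g&m)
P=np.array([ray('top',x,y,.02)[:2] for x,y in zip(xs,ys)],np.float32)
print('tray',cv2.minAreaRect(P))
rd=(((hsv[...,0]<8)|(hsv[...,0]>172))&(hsv[...,1]>150));m[:]=0;m[115:235,255:395]=1
ys,xs=np.nonzero(rd&m);P=np.array([ray('top',x,y,.12)[:2] for x,y in zip(xs,ys)],np.float32)
print('tub',cv2.minAreaRect(P))
for n,u,v,z in[('brush',263.5,256.4,.03),('spray',263.5,125,.1),('mug',95,243,.09),('jar',418,185,.13),('grip',331.5,175.1,.2)]: print(n,ray('top',u,v,z).round(3))
E
```

```text
Traceback (most recent call last):
  File "h.py", line 6, in ray
    f,cx,cy,T=cal(n); d=T[:3,:3]@np.array([(u-cx)/f,(v-cy)/f,1]); o=T[:3,3]
              ~~~^^^
  File "h.py", line 4, in cal
    c=eyes.calibration(n); f=192/np.tan(np.radians(c['fovy'])/2); return f,c['cx'],c['cy'],np.array(c['extrinsics'])
ValueError: time passes only in moves, steps and waits
```

View pics/t0c.png

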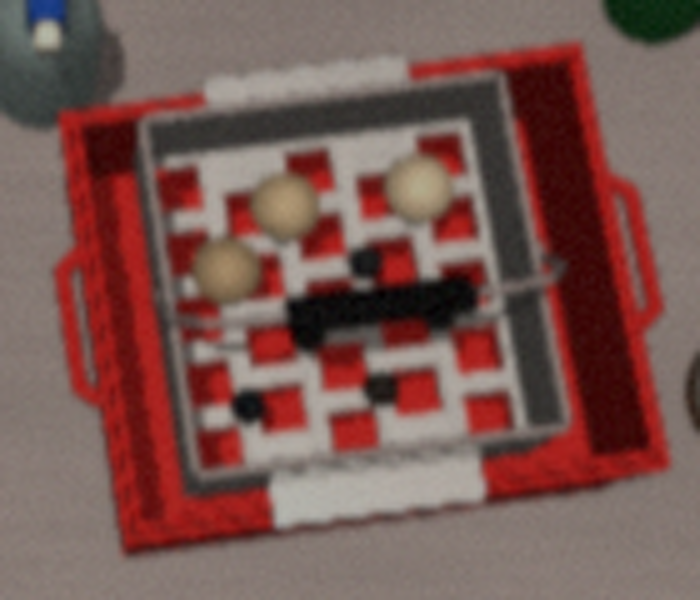

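View pics/s0c.png

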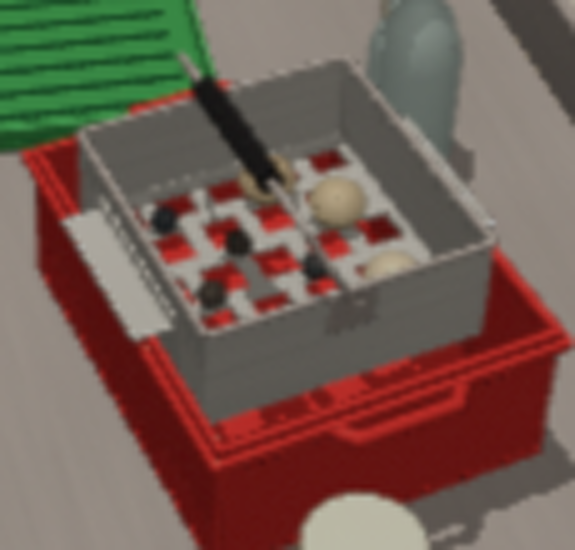

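The top crop shows three large stones at about (285,205), (420,187) and (228,270), dark ones in view, and the grip from (290,322) to (475,295). The side crop has the grip from (203,90) to (275,180). Now I'll triangulate.

```bash
sed -i 's/^def cal/import functools\n@functools.cache\ndef cal/' h.py
cat >> h.py <<'E'
def tri(ua,ub):
    A=[];b=[]
    for n,(u,v) in(('top',ua),('side',ub)):
        f,cx,cy,T=cal(n); d=T[:3,:3]@np.array([(u-cx)/f,(v-cy)/f,1]); d/=np.linalg.norm(d); M=np.eye(3)-np.outer(d,d); A.append(M); b.append(M@T[:3,3])
    return np.linalg.lstsq(np.vstack(A),np.hstack(b),rcond=None)[0]
E
python3 - <<'E'
from h import *
a=cv2.imread('pics/t0.png')
hsv=cv2.cvtColor(a,cv2.COLOR_BGR2HSV); g=((hsv[...,0]>45)&(hsv[...,0]<80)&(hsv[...,1]>120))
m=np.zeros(g.shape,bool);m[150:265,130:250]=1; ys,xs=np.nonzero(g&m)
print('tray',cv2.minAreaRect(np.array([ray('top',x,y,.02)[:2] for x,y in zip(xs,ys)],np.float32)))
c=lambda u,v:(u/5+255,v/5+115)
def q(nm,L,z):
    P=np.array([ray('top',*c(*l),z)[:2] for l in L]); e=np.roll(P,-1,0)-P
    print(nm,P.mean(0).round(4),np.linalg.norm(e,axis=1).round(3),np.degrees(np.arctan2(e[:,1],e[:,0])).round(1))
q('sieve',[(138,120),(503,75),(570,430),(195,478)],.155)
q('tub',[(62,115),(582,45),(668,465),(125,553)],.12)
s=lambda u,v:(u/5+235,v/5+185)
for t,u in(((290,322),(203,90)),((475,295),(275,180)),((382,310),(238,135))): print('grip',tri(c(*t),s(*u)).round(4))
for n,u,v,z in[('brush',263.5,256.4,.03),('spray',263.5,125,.1),('mug',95,243,.09),('jar',418,185,.13)]: print(n,ray('top',u,v,z).round(3))
print(proj('top',[.224,.637,.231]))
E
```

```text
tray ((0.5552477836608887, 0.20324066281318665), (0.2880094349384308, 0.2854459285736084), 82.73985290527344)
sieve [ 0.6364 -0.1906] [0.21  0.207 0.207 0.207] [ -83.2 -173.2   96.9    7.4]
tub [ 0.6353 -0.2009] [0.309 0.252 0.31  0.259] [ -82.5 -172.9   98.7    7. ]
grip [ 0.5976 -0.1478  0.21  ]
grip [ 0.6121 -0.2457  0.212 ]
grip [ 0.6045 -0.1967  0.21  ]
brush [ 0.404 -0.018  0.03 ]
spray [ 0.79  -0.021  0.1  ]
mug [0.443 0.462 0.09 ]
jar [ 0.595 -0.454  0.13 ]
[ -8.20777257 331.52219791]
```

```bash
cat >> h.py <<'E'
from scipy.spatial.transform import Rotation as Ro
def Rtool(yaw,th):  # tool y along sieve x, tool tilted with handle lean th
    c,s=np.cos(th),np.sin(th)
    return Ro.from_euler('z',yaw).as_matrix()@np.array([[0,c,s],[1,0,0],[0,s,-c]])
def rel(R,tcp,verbose=True):
    s=state(); q=np.array(s['eef_rot']); R0=Ro.from_quat(q[[1,2,3,0]]).as_matrix(); p=np.array(s['position'])
    a=np.degrees(Ro.from_matrix(R0.T@R).as_rotvec()); d=R0.T@(np.array(tcp)-p)*1000
    print('ang',a.round(2),'slide',d.round(1))
E
python3 - <<'E'
from h import *
from scipy.optimize import least_squares
c=lambda u,v:(u/5+255,v/5+115); s=lambda u,v:(u/5+235,v/5+185)
C={(1,1):((138,120),(345,60)),(1,-1):((503,75),(493,240)),(-1,-1):((570,430),(205,335)),(-1,1):((195,478),(80,132))}
G={1:((290,322),(203,90)),-1:((475,295),(275,180))}
def pts(p):
    x,y,w,t=p; R=Ro.from_euler('z',w).as_matrix(); o=np.array([x,y,.07]); L=[]
    for (a,b),(u,v) in C.items(): L.append((o+R@[.103*a,.103*b,.085],c(*u),s(*v),1))
    for a,(u,v) in G.items(): L.append((o+R@[-.08*np.sin(t),.05*a,.072+.08*np.cos(t)],c(*u),s(*v),1))
    return L
def res(p): return np.hstack([np.r_[proj('top',P)-u,proj('side',P)-v] for P,u,v,_ in pts(p)])
r=least_squares(res,[.636,-.19,.125,.5]); print(r.x.round(4),np.degrees(r.x[2:]),r.fun.reshape(-1,4).round(1))
x,y,w,t=r.x; R=Ro.from_euler('z',w).as_matrix(); g=np.array([x,y,.07])+R@[-.08*np.sin(t),0,.072+.08*np.cos(t)]
Rt=Rtool(w,t); print('grip',g.round(4)); print('pre',(g-Rt[:,2]*.09).round(3)); rel(Rt,g-Rt[:,2]*.09)
E
```

```text
[ 0.6382 -0.1921  0.1233  0.4546] [ 7.06419237 26.04736981] [[ 1.2 -0.4 -0.7 -1.2]
 [-0.1 -0.5 -0.5  0. ]
 [ 0.2 -0.9 -0.5 -0.2]
 [ 0.8 -0.7 -1.  -0.3]
 [-0.1 -1.  -0.8 -0.9]
 [ 0.5 -0.4 -1.7  0.1]]
grip [ 0.6034 -0.1965  0.2139]
pre [ 0.564 -0.201  0.295]
ang [-23.31 -14.43  62.38] slide [-599.  -677.4  -63.4]
```

Emit:
send_rows(
  steps=[
    {"angular": [-23.3, -14.4, 62.4], "slide": [-599, -677, -63], "grip": 1},
    {"angular": [-23.3, -14.4, 62.4], "slide": [-599, -677, -63], "grip": 1},
    {"angular": [-23.3, -14.4, 62.4], "slide": [-599, -677, -63], "grip": 1},
    {"angular": [-23.3, -14.4, 62.4], "slide": [-599, -677, -63], "grip": 1},
    {"angular": [-23.3, -14.4, 62.4], "slide": [-599, -677, -63], "grip": 1},
    {"angular": [-23.3, -14.4, 62.4], "slide": [-599, -677, -63], "grip": 1},
    {"angular": [-23.3, -14.4, 62.4], "slide": [-599, -677, -63], "grip": 1},
    {"angular": [-23.3, -14.4, 62.4], "slide": [-599, -677, -63], "grip": 1},
    {"angular": [-23.3, -14.4, 62.4], "slide": [-599, -677, -63], "grip": 1},
    {"angular": [-23.3, -14.4, 62.4], "slide": [-599, -677, -63], "grip": 1},
    {"angular": [-23.3, -14.4, 62.4], "slide": [-599, -677, -63], "grip": 1},
    {"angular": [-23.3, -14.4, 62.4], "slide": [-599, -677, -63], "grip": 1},
  ],
)

```text
clock: 2.65
position: [0.506, -0.0591, 0.2845]
eef_rot: [0.15, 0.646, 0.729, 0.169]
ft_force: [0.4, 0.6, 0.3]
opening: 0.0853
finger_force: 0.0
```

```bash
python3 - <<'E'
from h import *
w,t=.1233,.4546; g=np.array([.6034,-.1965,.2139]); Rt=Rtool(w,t); print(state()['clock'],state()['position'])
rel(Rt,g-Rt[:,2]*.09)
E
```

```text
2.65 [ 0.506023   -0.05906767  0.28449092]
ang [ 0.11  0.03 -0.07] slide [-148.3   40.8    8.6]
```

Emit:
send_rows(
  steps=[
    {"angular": [0, 0, 0], "slide": [-60, 17, 3], "grip": 1},
    {"angular": [0, 0, 0], "slide": [-120, 34, 6], "grip": 1},
    {"angular": [0, 0, 0], "slide": [-148, 41, 9], "grip": 1},
    {"angular": [0, 0, 0], "slide": [-148, 41, 9], "grip": 1},
    {"angular": [0, 0, 0], "slide": [-148, 41, 9], "grip": 1},
  ],
)

```text
clock: 3.28
position: [0.5639, -0.1978, 0.2929]
eef_rot: [0.148, 0.645, 0.73, 0.169]
ft_force: [-0.6, -0.2, 0.1]
opening: 0.0854
finger_force: 0.0
```

```bash
python3 - <<'E'
from h import *
w,t=.1233,.4546; g=np.array([.6034,-.1965,.2139]); Rt=Rtool(w,t); print(state()['clock'],state()['position'])
rel(Rt,g-Rt[:,2]*.09)
a=eyes.camera('top');b=eyes.camera('side')
o=np.hstack([cv2.resize(a[100:240,250:400],(400,373)),cv2.resize(b[150:290,220:370],(400,373))]);cv2.imwrite('pics/p1.png',o)
E
```

```text
3.275 [ 0.56385791 -0.19781728  0.29288079]
ang [-0.06 -0.07 -0.03] slide [-3.6  0.7 -1.7]
```

View pics/p1.png

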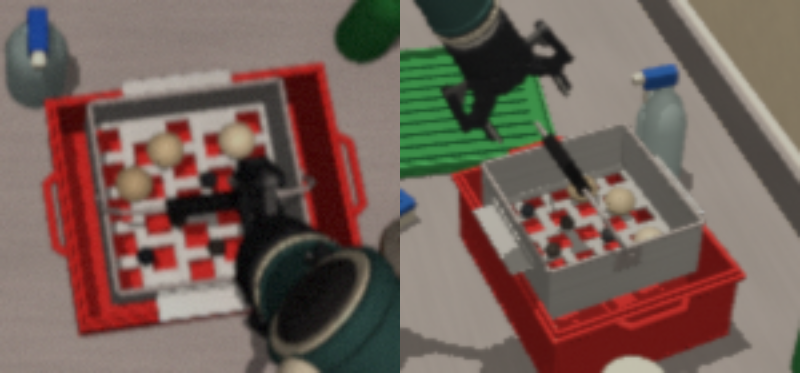

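The top half shows the fingers over the grip with parallax, around (255,190), and the side half shows them behind the handle in line with it. Next I descend along the tool axis and close.

Emit:
send_rows(
  steps=[
    {"angular": [0, 0, 0], "slide": [-3, 1, 35], "grip": 1},
    {"angular": [0, 0, 0], "slide": [-3, 1, 70], "grip": 1},
    {"angular": [0, 0, 0], "slide": [-3, 1, 95], "grip": 1},
    {"angular": [0, 0, 0], "slide": [-3, 1, 107], "grip": 1},
    {"angular": [0, 0, 0], "slide": [-3, 1, 107], "grip": 0.2},
    {"angular": [0, 0, 0], "slide": [-3, 1, 107], "grip": -0.2},
    {"angular": [0, 0, 0], "slide": [-3, 1, 107], "grip": -1},
    {"angular": [0, 0, 0], "slide": [-3, 1, 107], "grip": -1},
    {"angular": [0, 0, 0], "slide": [-3, 1, 107], "grip": -1},
    {"angular": [0, 0, 0], "slide": [-3, 1, 107], "grip": -1},
  ],
)

```text
clock: 4.62
position: [0.6123, -0.196, 0.1989]
eef_rot: [0.15, 0.645, 0.73, 0.169]
ft_force: [-5.0, -0.3, 5.9]
opening: 0.0169
finger_force: 59.0
```

```bash
python3 - <<'E'
from h import *
s=state();print(s)
w,t=.1233,.4546; piv=np.array([.6382,-.1921,.142])
p=np.array(s['position']);Rw=Ro.from_euler('z',w).as_matrix(); q=np.array(s['eef_rot']); R0=Ro.from_quat(q[[1,2,3,0]]).as_matrix()
print('tcp in sieve frame rel pivot',Rw.T@(p-piv), 'lean dir',Rw.T@R0[:,2])
for k in np.linspace(0,t,7)[1:]:
    A=Rw@Ro.from_euler('y',k).as_matrix()@Rw.T
    rel(A@R0,piv+A@(p-piv))
E
```

```text
{'clock': 4.625, 'joint_pos': array([-4.85092214e-01,  1.58166495e-03,  2.02926021e+00,  3.71106509e-01,
        7.63733349e-01, -8.33033951e-01]), 'qd': array([ 0.00133421, -0.00167489, -0.00048693,  0.00160679, -0.00097781,
       -0.00024012]), 'joint_efforts': array([ 9.24895462e-01, -3.30781925e+01, -3.51288092e+01,  1.53125592e+00,
       -2.26120055e+00,  7.26448852e-03]), 'position': array([ 0.61228302, -0.19600593,  0.19885248]), 'eef_rot': array([0.14958938, 0.64514498, 0.72999349, 0.16888007]), 'ft_force': array([-4.97828285, -0.3146716 ,  5.85281033]), 'moment': array([-0.08304727,  0.75088829,  0.01106224]), 'finger_force': 59.04713988304138, 'opening': 0.016909675701264594}
tcp in sieve frame rel pivot [-0.02620061 -0.0006888   0.05685248] lean dir [ 4.39576344e-01 -5.17433086e-04 -8.98205083e-01]
ang [ 4.34  0.   -0.  ] slide [-0.   4.7  0.3]
ang [ 8.68  0.   -0.  ] slide [-0.   9.4  0.9]
ang [ 1.302e+01  0.000e+00 -1.000e-02] slide [ 0.  14.1  1.9]
ang [ 1.736e+01  0.000e+00 -1.000e-02] slide [ 0.  18.6  3.3]
ang [ 2.171e+01  0.000e+00 -1.000e-02] slide [ 0. 23.  5.]
ang [ 2.605e+01  0.000e+00 -1.000e-02] slide [ 0.  27.3  7. ]
```

Emit:
send_rows(
  steps=[
    {"angular": [4.3, 0, 0], "slide": [0, 4.7, 0.3], "grip": -1},
    {"angular": [8.7, 0, 0], "slide": [0, 9.4, 0.9], "grip": -1},
    {"angular": [13, 0, 0], "slide": [0, 14.1, 1.9], "grip": -1},
    {"angular": [17.4, 0, 0], "slide": [0, 18.6, 3.3], "grip": -1},
    {"angular": [21.7, 0, 0], "slide": [0, 23, 5], "grip": -1},
    {"angular": [26, 0, 0], "slide": [0, 27.3, 7], "grip": -1},
    {"angular": [26, 0, 0], "slide": [0, 27.3, 7], "grip": -1},
  ],
)

```text
clock: 5.5
position: [0.6405, -0.1926, 0.2049]
eef_rot: [0.0, 0.662, 0.75, -0.001]
ft_force: [-3.5, -0.6, 9.0]
opening: 0.0167
finger_force: 60.5
```

```bash
python3 - <<'E'
from h import *
s=state();print(s['position'],s['moment'])
rel(Rtool(.1233,0),s['position'])
a=eyes.camera('top');b=eyes.camera('side')
o=np.hstack([cv2.resize(a[100:240,250:400],(400,373)),cv2.resize(b[150:290,220:370],(400,373))]);cv2.imwrite('pics/p2.png',o)
E
```

```text
[ 0.64047097 -0.19262376  0.20491694] [-0.1116827   0.94935155  0.00456838]
ang [-0.04  0.04  0.04] slide [0. 0. 0.]
```

View pics/p2.png

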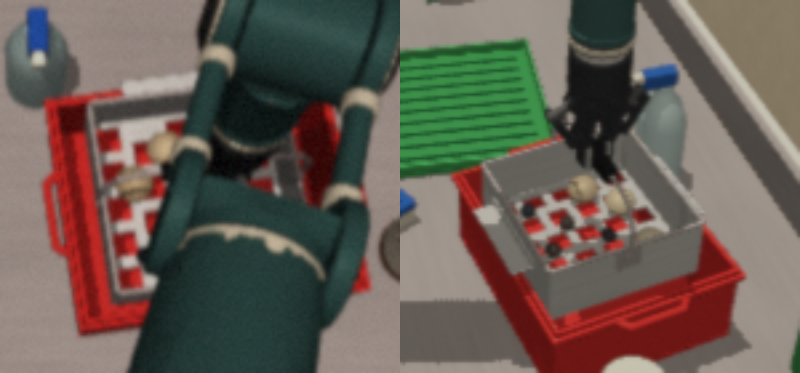

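The handle is upright in the side half, with the fingers at about (600,170) and the sieve still on its rims. I'll lift it and check.

Emit:
send_rows(
  steps=[
    {"angular": [0, 0, 0], "slide": [0, 0, -8], "grip": -1},
    {"angular": [0, 0, 0], "slide": [0, 0, -18], "grip": -1},
    {"angular": [0, 0, 0], "slide": [-2, 0, -32], "grip": -1},
    {"angular": [0, 0, 0], "slide": [-5, 0, -46], "grip": -1},
    {"angular": [0, 0, 0], "slide": [-8, 0, -58], "grip": -1},
    {"angular": [0, 0, 0], "slide": [-8, 0, -62], "grip": -1},
    {"angular": [0, 0, 0], "slide": [-8, 0, -62], "grip": -1},
  ],
)

```text
clock: 6.48
position: [0.6407, -0.2002, 0.2657]
eef_rot: [0.0, 0.662, 0.749, 0.001]
ft_force: [-1.1, 0.3, -5.9]
opening: 0.0172
finger_force: 58.9
```

```bash
python3 - <<'E'
from h import *
s=state();print(s['position'],s['moment'])
b=eyes.camera('side')
cv2.imwrite('pics/p3.png',cv2.resize(b[150:290,220:370],None,fx=4,fy=4))
E
```

```text
[ 0.64072277 -0.20022407  0.26574298] [-0.03431321  0.08742901  0.03915143]
```

View pics/p3.png

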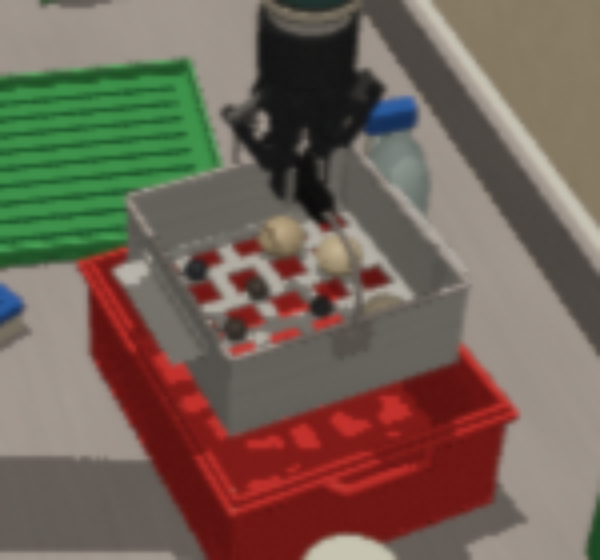

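The sieve hangs level. Four dark stones are visible at (195,270), (257,288), (322,305) and (235,328). I'll shake along the sieve's y, which is tool x.

Emit:
send_rows(
  steps=[
    {"angular": [0, 0, 0], "slide": [18, 0, 0], "grip": -1},
    {"angular": [0, 0, 0], "slide": [-18, 0, 0], "grip": -1},
    {"angular": [0, 0, 0], "slide": [18, 0, 0], "grip": -1},
    {"angular": [0, 0, 0], "slide": [-18, 0, 0], "grip": -1},
    {"angular": [0, 0, 0], "slide": [18, 0, 0], "grip": -1},
    {"angular": [0, 0, 0], "slide": [-18, 0, 0], "grip": -1},
    {"angular": [0, 0, 0], "slide": [18, 0, 0], "grip": -1},
    {"angular": [0, 0, 0], "slide": [-18, 0, 0], "grip": -1},
    {"angular": [0, 0, 0], "slide": [18, 0, 0], "grip": -1},
    {"angular": [0, 0, 0], "slide": [-18, 0, 0], "grip": -1},
    {"angular": [0, 0, 0], "slide": [0, 0, 0], "grip": -1},
    {"angular": [0, 0, 0], "slide": [0, 0, 0], "grip": -1},
  ],
)

```text
clock: 8.02
position: [0.6401, -0.1978, 0.2647]
eef_rot: [-0.001, 0.662, 0.75, 0.001]
ft_force: [-0.3, -0.6, -5.0]
opening: 0.0169
finger_force: 59.7
```

```bash
python3 - <<'E'
from h import *
s=state();print(s['position'],s['moment'],s['qd'])
b=eyes.camera('side')
cv2.imwrite('pics/p4.png',cv2.resize(b[150:290,220:370],None,fx=4,fy=4))
E
```

```text
[ 0.64014808 -0.19781032  0.26473909] [-0.07096224  0.10129181 -0.01808568] [-0.00862127  0.00308445 -0.0085052  -0.0259917  -0.01115434 -0.01172052]
```

View pics/p4.png

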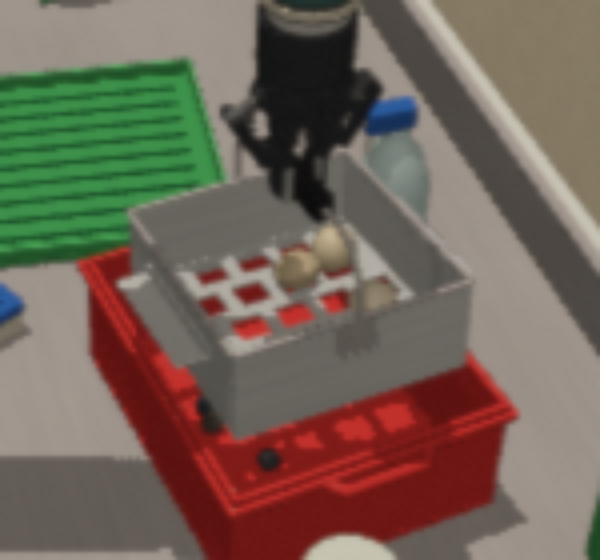

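The plate shows no dark stones now, and three are visible in the tub at (205,412) and (268,460). I'll do a second bout for any hidden ones, then check with both cameras.

Emit:
send_rows(
  steps=[
    {"angular": [0, 0, 0], "slide": [-18, 0, 0], "grip": -1},
    {"angular": [0, 0, 0], "slide": [18, 0, 0], "grip": -1},
    {"angular": [0, 0, 0], "slide": [-18, 0, 0], "grip": -1},
    {"angular": [0, 0, 0], "slide": [18, 0, 0], "grip": -1},
    {"angular": [0, 0, 0], "slide": [-18, 0, 0], "grip": -1},
    {"angular": [0, 0, 0], "slide": [18, 0, 0], "grip": -1},
    {"angular": [0, 0, 0], "slide": [-18, 0, 0], "grip": -1},
    {"angular": [0, 0, 0], "slide": [18, 0, 0], "grip": -1},
    {"angular": [0, 0, 0], "slide": [0, 0, 0], "grip": -1},
    {"angular": [0, 0, 0], "slide": [0, 0, 0], "grip": -1},
    {"angular": [0, 0, 0], "slide": [0, 0, 0], "grip": -1},
  ],
)

```text
clock: 9.45
position: [0.6405, -0.2009, 0.2652]
eef_rot: [-0.0, 0.663, 0.749, 0.0]
ft_force: [-0.8, 0.4, -4.6]
opening: 0.0169
finger_force: 59.7
```

```bash
python3 - <<'E'
from h import *
s=state();print(s['position'],s['ft_force'],s['moment'])
a=eyes.camera('top');b=eyes.camera('side')
for n in('top','side'):
  print(n,[(round(r['confidence'],2),[round(v) for v in r['bbox']]) for r in eyes.outline_of(n,'small1_mid')])
o=np.hstack([cv2.resize(a[100:240,250:400],(400,373)),cv2.resize(b[150:290,220:370],(400,373))]);cv2.imwrite('pics/p5.png',o)
E
```

```text
[ 0.64053131 -0.20087294  0.26519733] [-0.79159387  0.35079895 -4.55468785] [-0.20192162  0.13351378  0.08760551]
top [(0.45, [318, 149, 53, 13])]
side []
```

View pics/p5.png

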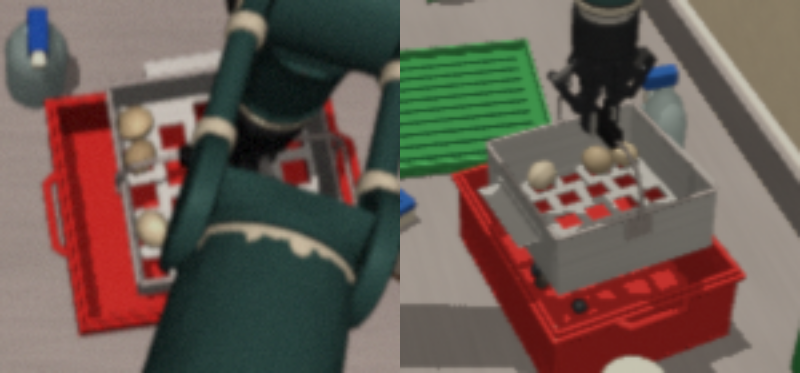

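The three large stones lie on the +y side, two or three dark ones show in the tub, and the sieve's near strip is hidden by its wall. I'll carry the sieve up and over to the tray, keeping clear of the spray bottle, which uncovers the tub for a count.

Emit:
send_rows(
  steps=[
    {"angular": [0, 0, 0], "slide": [0, 0, -8], "grip": -1},
    {"angular": [0, 0, 0], "slide": [3, -4, -20], "grip": -1},
    {"angular": [0, 0, 0], "slide": [9, -12, -32], "grip": -1},
    {"angular": [0, 0, 0], "slide": [18, -23, -40], "grip": -1},
    {"angular": [0, 0, 0], "slide": [30, -37, -42], "grip": -1},
    {"angular": [0, 0, 0], "slide": [42, -51, -42], "grip": -1},
    {"angular": [0, 0, 0], "slide": [54, -63, -42], "grip": -1},
    {"angular": [0, 0, 0], "slide": [68, -71, -42], "grip": -1},
    {"angular": [0, 0, 0], "slide": [86, -73, -42], "grip": -1},
    {"angular": [0, 0, 0], "slide": [108, -72, -42], "grip": -1},
    {"angular": [0, 0, 0], "slide": [132, -69, -42], "grip": -1},
    {"angular": [0, 0, 0], "slide": [158, -66, -42], "grip": -1},
  ],
)

```text
clock: 11.15
position: [0.5559, -0.0495, 0.3073]
eef_rot: [-0.0, 0.662, 0.749, 0.001]
ft_force: [1.5, -0.1, -4.9]
opening: 0.0169
finger_force: 59.7
```

Emit:
send_rows(
  steps=[
    {"angular": [0, 0, 1], "slide": [27, 3, 0], "grip": -1},
    {"angular": [0, 0, 2.5], "slide": [56, 6, 0], "grip": -1},
    {"angular": [0, 0, 4.5], "slide": [86, 9, 0], "grip": -1},
    {"angular": [0, 0, 6.5], "slide": [116, 12, 0], "grip": -1},
    {"angular": [0, 0, 8.5], "slide": [146, 15, 0], "grip": -1},
    {"angular": [0, 0, 10.5], "slide": [174, 18, 0], "grip": -1},
    {"angular": [0, 0, 12], "slide": [200, 21, 0], "grip": -1},
    {"angular": [0, 0, 13.2], "slide": [222, 24, 0], "grip": -1},
    {"angular": [0, 0, 14], "slide": [238, 27, 0], "grip": -1},
    {"angular": [0, 0, 14.3], "slide": [248, 29, 0], "grip": -1},
    {"angular": [0, 0, 14.3], "slide": [253, 31, 0], "grip": -1},
    {"angular": [0, 0, 14.3], "slide": [253, 31, 0], "grip": -1},
  ],
)

```text
clock: 12.65
position: [0.5554, 0.2036, 0.3072]
eef_rot: [0.0, 0.75, 0.661, 0.0]
ft_force: [0.4, -0.3, -5.6]
opening: 0.0168
finger_force: 59.7
```

```bash
python3 - <<'E'
from h import *
s=state();print(s['clock'],s['position'],s['ft_force'],s['moment']); rel(Rtool(-.1267,0),[.5552,.2032,s['position'][2]])
a=eyes.camera('top');b=eyes.camera('side')
cv2.imwrite('pics/t6f.png',a);cv2.imwrite('pics/s6f.png',b)
A=cv2.resize(a[120:230,255:395],(400,314));B=cv2.resize(b[205:315,230:350],(400,314))
C=cv2.resize(b[105:215,180:320],(400,286));D=cv2.resize(a[130:270,120:260],(400,286))
cv2.imwrite('pics/p6.png',np.vstack([np.hstack([A,B]),np.hstack([D,C])]))
for n in('top','side'):
  print(n,[(round(r['confidence'],2),[round(v) for v in r['bbox']]) for r in eyes.outline_of(n,'small1_mid')])
E
```

```text
12.65 [0.55536775 0.20363253 0.30724811] [ 0.36856166 -0.27232737 -5.55509266] [-0.09927526 -0.02185123 -0.01777713]
ang [ 0.01 -0.01  0.04] slide [-0.5 -0.1 -0. ]
top []
side []
```

View pics/p6.png

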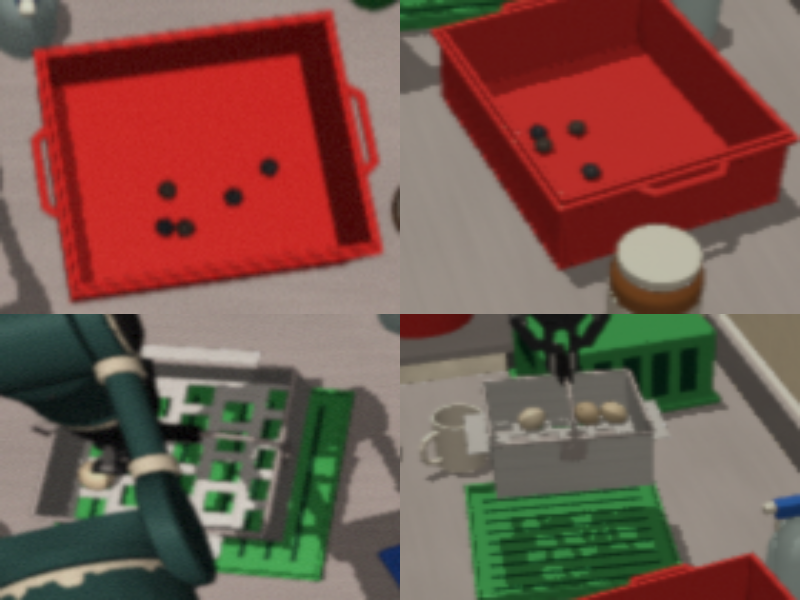

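The top crop shows all five dark stones in the tub, at (167,190), (165,228), (185,228), (233,197) and (269,167). The three large ones are still in the sieve over the tray. I'll fit the sieve's tilt numerically before lowering.

```bash
cat > fit.py <<'E'
from h import *
from scipy.optimize import minimize
def fit(cams=('side',),yaw=-.1267):
    M={}
    for n in cams:
        eyes.camera(n); r=eyes.outline_of(n,'sieve'); print(n,[(round(k['confidence'],2),[round(v) for v in k['bbox']]) for k in r])
        m=r[0]['pixels'].astype(np.uint8)*255
        M[n]=cv2.resize(cv2.morphologyEx(m,cv2.MORPH_OPEN,np.ones((4,4),np.uint8)),None,fx=4,fy=4,interpolation=0)>0
    t=np.array(state()['position'])+[0,0,.019]
    def box(c,h): return np.array([[c[0]+i*h[0],c[1]+j*h[1],c[2]+k*h[2]] for i in(-1,1) for j in(-1,1) for k in(-1,1)])
    B=[box([0,0,.0425],[.103,.103,.0425]),box([.118,0,.0515],[.015,.057,.0015]),box([-.118,0,.0515],[.015,.057,.0015])]
    def cost(p,):
        R=Ro.from_euler('z',yaw).as_matrix()@Ro.from_euler('xy',p[3:5]).as_matrix(); s=0
        for n,m in M.items():
            im=np.zeros(m.shape,np.uint8)
            for b in B:
                P=(b-[0,0,.152])@R.T+t+p[:3]
                uv=np.array([proj(n,q) for q in P])*4+1.5
                cv2.fillConvexPoly(im,cv2.convexHull(np.round(uv*16).astype(np.int32)),1,shift=4)
            s+=1-(m&(im>0)).sum()/(m|(im>0)).sum()
        return s+ 2*np.sum((np.array(p[:3])/.05)**2)*.05
    best=min((minimize(cost,[0,0,0,a,b],method='Nelder-Mead',options=dict(initial_simplex=np.array([[0,0,0,a,b]]+[[0,0,0,a,b]+np.eye(5)[i]*[.006,.006,.006,.06,.06][i] for i in range(5)]),maxiter=250)) for a in(-.04,.04) for b in(-.03,.03)),key=lambda o:o.fun)
    print('cost',round(best.fun,3),'shift mm',(best.x[:3]*1000).round(1),'roll,pitch deg',np.degrees(best.x[3:]).round(2),'level cost',round(cost([0]*5),3))
    o=t+best.x[:3]+Ro.from_euler('z',yaw).as_matrix()@Ro.from_euler('xy',best.x[3:5]).as_matrix()@[0,0,-.152]; print('origin',o.round(4))
if __name__=='__main__': fit()
E
python3 fit.py
```

```text
side [(0.81, [207, 116, 68, 64])]
cost 0.12 shift mm [ 4.3 -4.9 -7.2] roll,pitch deg [-4.79  0.03] level cost 0.245
origin [0.558  0.1854 0.1678]
```

Emit:
send_rows(
  steps=[
    {"angular": [0, 1.5, 0], "slide": [0, 0, 10], "grip": -1},
    {"angular": [0, 3, 0], "slide": [0, 0, 30], "grip": -1},
    {"angular": [0, 4.2, 0], "slide": [0, 0, 50], "grip": -1},
    {"angular": [0, 4.2, 0], "slide": [0, 0, 60], "grip": -1},
    {"angular": [0, 4.2, 0], "slide": [0, 0, 60], "grip": -1},
  ],
)

```text
clock: 13.58
position: [0.5546, 0.203, 0.2461]
eef_rot: [-0.025, 0.75, 0.66, 0.027]
ft_force: [-0.7, -0.2, -5.3]
opening: 0.0172
finger_force: 59.7
```

```bash
python3 fit.py; python3 -c "
from h import *
print(state()['position'],state()['ft_force'])"
```

```text
side [(0.66, [210, 129, 62, 60])]
cost 0.156 shift mm [ 3.3 -7.5 -9.2] roll,pitch deg [-0.66 -0.1 ] level cost 0.268
origin [0.5592 0.1943 0.1058]
[0.55580884 0.20358976 0.2480025 ] [-4.59063291e-03  2.41859843e-01 -5.48807226e+00]
```

Emit:
send_rows(
  steps=[
    {"angular": [0, 0.5, 0], "slide": [1, 0, 10], "grip": -1},
    {"angular": [0, 0.5, 0], "slide": [1, -1, 30], "grip": -1},
    {"angular": [0, 0.5, 0], "slide": [0, -2, 52], "grip": -1},
    {"angular": [0, 0.5, 0], "slide": [-1, -2, 70], "grip": -1},
    {"angular": [0, 0.5, 0], "slide": [-2, -2, 82], "grip": -1},
    {"angular": [0, 0.5, 0], "slide": [-2, -2, 88], "grip": -1},
    {"angular": [0, 0.5, 0], "slide": [-2, -2, 88], "grip": -1},
    {"angular": [0, 0.5, 0], "slide": [-2, -2, 88], "grip": -1},
  ],
)

```text
clock: 14.68
position: [0.5548, 0.2083, 0.1605]
eef_rot: [-0.027, 0.75, 0.66, 0.032]
ft_force: [0.1, 0.1, -4.9]
opening: 0.0168
finger_force: 59.6
```

```bash
python3 fit.py
```

```text
side [(0.85, [209, 147, 61, 58])]
cost 0.208 shift mm [ 4.1 -4.3 -6.9] roll,pitch deg [-1.21 -0.54] level cost 0.288
origin [0.5598 0.2007 0.0207]
```

Emit:
send_rows(
  steps=[
    {"angular": [0, 0.3, 0], "slide": [0, 0, 3], "grip": -1},
    {"angular": [0, 0.3, 0], "slide": [0, 0, 6], "grip": -1},
    {"angular": [0, 0.3, 0], "slide": [0, 0, 9], "grip": -1},
    {"angular": [0, 0.3, 0], "slide": [0, 0, 11], "grip": -1},
    {"angular": [0, 0.3, 0], "slide": [0, 0, 12], "grip": -1},
    {"angular": [0, 0.3, 0], "slide": [0, 0, 12], "grip": -1},
  ],
)

```text
clock: 15.52
position: [0.5541, 0.2091, 0.1474]
eef_rot: [-0.029, 0.75, 0.66, 0.033]
ft_force: [0.2, -0.6, -5.8]
opening: 0.0169
finger_force: 59.7
```

Emit:
send_rows(
  steps=[
    {"angular": [0, 0, 0], "slide": [0, 0, 1.5], "grip": -1},
    {"angular": [0, 0, 0], "slide": [0, 0, 3], "grip": -1},
    {"angular": [0, 0, 0], "slide": [0, 0, 4], "grip": -1},
    {"angular": [0, 0, 0], "slide": [0, 0, 4], "grip": -1},
  ],
)

```text
clock: 16.02
position: [0.5546, 0.2093, 0.1446]
eef_rot: [-0.028, 0.75, 0.66, 0.033]
ft_force: [-2.8, -4.0, 2.8]
opening: 0.0168
finger_force: 60.9
```

```bash
python3 fit.py; python3 -c "
from h import *
s=state();print(s['position'],s['ft_force'],s['moment'])"
```

```text
side [(0.85, [211, 150, 63, 59])]
cost 0.121 shift mm [ 5.5 -7.1 -6.1] roll,pitch deg [-0.36 -0.04] level cost 0.214
origin [0.5601 0.2011 0.0056]
[0.55461854 0.20923595 0.14460609] [-3.02327513 -3.70197436  4.45116063] [-0.5778712   0.52840098  0.11283694]
```

The sieve is flat on the floor at z≈0.006. I'll release and retract.

Emit:
send_rows(
  steps=[
    {"angular": [0, 0, 0], "slide": [0, 0, -1], "grip": -0.4},
    {"angular": [0, 0, 0], "slide": [0, 0, -1], "grip": 0},
    {"angular": [0, 0, 0], "slide": [0, 0, -1], "grip": 0.4},
    {"angular": [0, 0, 0], "slide": [0, 0, -1], "grip": 0.4},
    {"angular": [0, 0, 0], "slide": [0, 0, -10], "grip": 0.4},
    {"angular": [0, 0, 0], "slide": [0, 0, -30], "grip": 0.4},
    {"angular": [0, 0, 0], "slide": [0, 0, -60], "grip": 0.4},
    {"angular": [0, 0, 0], "slide": [0, 0, -100], "grip": 0.4},
    {"angular": [0, 0, 0], "slide": [0, 0, -140], "grip": 0.4},
    {"angular": [0, 0, 0], "slide": [0, 0, -150], "grip": 0.4},
    {"angular": [0, 0, 0], "slide": [0, 0, -150], "grip": 0.4},
  ],
)

```text
clock: 17.5
position: [0.553, 0.1965, 0.2946]
eef_rot: [-0.028, 0.75, 0.66, 0.034]
ft_force: [-0.1, -0.2, 0.0]
opening: 0.0599
finger_force: 0.0
```

```bash
python3 - <<'E'
from h import *
import fit
s=state();print(s['clock'],s['position'],s['ft_force'],s['opening'])
a=eyes.camera('top');b=eyes.camera('side')
for n in('top','side'):
  for t in('sieve','large1_mid','small1_mid','brush','spray','mug','jar'):
    for r in eyes.outline_of(n,t)[:5]:
      if r['confidence']>.3:
        ys,xs=np.nonzero(r['pixels']); print(n,t,round(r['confidence'],2),[round(v) for v in r['bbox']],np.round([xs.mean(),ys.mean()],1))
# cream blobs and dark blobs in the tub
a=a.astype(int); sub=a[120:230,255:395]; m=((sub.max(2)<60)).astype(np.uint8)
E
```

```text
17.5 [0.55297399 0.19648313 0.29459174] [-0.05826284 -0.18868426  0.03023538] 0.05992800611733071
top sieve 0.7 [144, 163, 84, 82] [188.7 206.5]
top sieve 0.42 [392, 173, 40, 32] [412.5 189.2]
top large1_mid 0.68 [254, 101, 24, 42] [263.  121.8]
top small1_mid 0.49 [80, 227, 42, 40] [ 99.4 244.9]
top brush 0.58 [252, 242, 20, 29] [264.  256.8]
top spray 0.97 [253, 104, 23, 34] [262.8 122. ]
top jar 0.75 [393, 173, 39, 33] [412.5 189.3]
top jar 0.35 [253, 242, 20, 32] [263.7 256.4]
side sieve 0.62 [210, 147, 64, 62] [237.9 181.4]
side large1_mid 0.51 [247, 165, 11, 12] [254.4 171.3]
side brush 0.84 [199, 222, 29, 21] [213.2 231. ]
side spray 0.8 [308, 172, 20, 50] [317.8 193.9]
side mug 0.88 [189, 138, 24, 28] [199.8 152.7]
side jar 0.73 [292, 285, 27, 40] [306.7 302.8]
```

```bash
python3 -c "
from plant import manip
print(manip.finish_job())"
```

```text
the job is handed in; nothing more can be done
None
```

I handed the job in at about 17.5 s. All five dark pebbles are in the red tub. The sieve sits flat, about 5 mm off centre by my fit, in the green tray. The three large pebbles were last seen in it just before lowering, and the brush, spray bottle, mug and jar had not moved.

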